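# Fit the consistometer gate and set its clamp screw to a running fit

### The arm

A 6-joint arm with a two-finger parallel gripper is mounted at the origin on a cart in front of the work surface, level with it; the furniture and walls round the work are solid. World frame = base frame: x ahead of the robot, y to its left, z up, the work surface at z = 0. Lengths are in m, angles in rad, forces in N, time in s.
With the tool pointing down it reaches from about 0.35 to 0.85 m from the base axis. Payload 8.1 kg.
Tool frame: the origin (TCP) lies at the very end of the fingers, on their centre line; the grasp point (between the pads) lies 19 mm behind it; z points along the fingers, y is the line along which they close (so a half turn about z gives the same grasp; the last joint's range is limited). The gripper opens to 85 mm and grips with 20 to 120 N. Pads are 22 mm wide; open, the fingers measure 114 mm over their backs; the gripper's body (76 mm by 85 mm) begins 54 mm behind the grasp point. The pads swing forward as they close: fully open they stand 13 mm farther back than shut.
Start: joints at [-1.317, 0.13, 1.488, -0, 1.523, -0.085], TCP at [0.199, -0.566, 0.209] pointing down, gripper open.
Joint ranges: [-2.96, 2.96], [-0.89, 2.26], [0.02, 2.5], [-1.34, 4.48], [0, 2.73], [-2.66, 2.66]. Speed limits (rad/s): [2.39, 2.39, 2.79, 3.14, 3.14, 3.14].

### API

Orientations are given as a 3x3 rotation matrix whose columns are the frame's x, y, z axes.
In Python, from rig import arm, get_image, recognise, trace gives the robot as it stands.
- The arm moves only by the shell command python3 -m pendant 'ROWS' [FORCE]. ROWS is JSON, a list of rows, each an object with "rotation": the turn, a rotation vector about the world's x, y, z in rad, a list of three; "translation": the shift along the world's x, y, z in cm, a list of three; "jaw": the finger opening in cm, from 0 to 8.54. A call has exactly 8 rows; each row is the pose to reach, as a shift and turn from the pose commanded when the call began; what a row does not reach only later rows make up. A row lasts 1/10 s, in which the tool goes at most 50 mm and 8.59 degrees, less where a joint would pass 70% of its speed; a pose out of reach is approached as far as the arm can. A call with a gripper value outside its range is refused whole. The fingers move at their own pace and stop on an object; FORCE is the grip in N (left out, the last holds). Time passes only in rows, so rows that repeat a pose let the fingers close, or fill a call up. It gives the time, the measured TCP pose, the force, the opening and the grip force at its end, in the units of the state.
- arm.observe(): the state, without advancing time (a new reading comes with each control period).
- get_image(name): name is "scene" or "top"; returns a dict with "pixels" (384x512x3 uint8, red, green, blue), "mtx" (3x3 intrinsics, pixels), "camera_from_world" (4x4, takes a point from world to camera coordinates). Camera axes: x right, y up, looking along -z (the intrinsics and any distortion apply to the point x, -y, -z); pixel columns grow to the right and rows downward; lengths in m; the calibration is good to about 2 mm. A picture is of the moment at which its call begins. There is no depth.
- arm.hand_in(): hands the job in; it is judged then, once.
Trained networks look in the newest picture that a camera, given by its name, has taken for a name from the list of things; names that differ only in an ending like _2 or _b are one class to them, and where a whole thing is asked for, a point or a joint stands for the part that bears it (a point fixed in the world has none). Each returns a list of dicts, best first, with "confidence" (0 to 1); they miss things now and then, are a little off and sometimes report something else, mostly with a low value. They report only what shows in the picture. A call takes as long as a camera call. They do not tell look-alikes from the thing itself.
- recognise(camera, label): "position" ([x, y, z] in m, in world coordinates, good to about 4 mm: the middle of the surface that is visible of it).
- trace(camera, label): "region" (384x512 bool, what is visible of it).
The state is a dict: "time": time; "joints": joint angles; "joint_vel": joint speeds; "joint_torque": joint torques, N m; "tcp_pos": TCP position; "tool_rot": TCP orientation; "contact_force": force on the tool from outside, world axes, zero at the start; "torque": the same for the moment, N m; "finger_gap": finger opening in m; "grip_force": force on a finger pad.
Only numpy, scipy, OpenCV 4.12 (cv2) and the standard library are available. Lean on these libraries where they do the work, as an engineer would, in place of code of your own. Each camera call takes 0.05 s, during which the arm holds its last target. There are 200 camera calls.

### The job

Take the steel gate plate out of its small grey stand by its handle and lower it, without dropping it, down the slot across the consistometer trough until it stands fully home on the trough floor, then let go of it. Then turn the winged thumbscrew beside the slot clockwise until it seats, back it off a quarter turn so the gate can still slide, and finish with the gripper still holding the screw there: do not let go at the end. Leave the sample cup and the teaspoon where they are.

Things in the scene. Friction and masses are not known exactly. Their poses are not given: they have to be found in the camera images.
- trough: Steel trough fixed to the worktop. Origin on the worktop under the middle of its gate slot, z up, x along the trough: it reaches from x = -60 to +150 mm, 56 mm wide, walls 38 mm high, floor top at z = 4 mm. At x = 0 two upright guides, one at each wall, form the gate's slot. A round post (26 mm across, 50 mm high) at y = +80 mm, bridged to the guide, carries the thumbscrew.
- slot_mouth (a point): Middle of the slot's open top, 60 mm above the worktop, same axes as the trough. The slot is 7 mm wide (x) and 64 mm long (y), straight from the trough floor up to 50 mm above the worktop, then flared to about 16 x 73 mm at this mouth.
- gate: Loose steel gate, the same both ways round, 84 to 168 g. Origin at the middle of the plate's lower edge; z up, y along the width, x across the thickness. Plate 4 x 60 mm, 78 mm high; on top a dark block handle. It starts upright in the stand, lower edge 10 mm above the worktop. Fully home its origin is at (0, 0, 4 mm) in the trough's frame, its x along the trough's x.
- gate_grip (a point): Centre of the gate's handle, 88 mm above the plate's lower edge, same axes as the gate. The handle is 14 mm thick (x, where fingers close), 36 mm long (y) and 24 mm high.
- stand: Grey block fixed to the worktop, 56 x 84 mm, 40 mm high, in whose 6.5 mm wide, 30 mm deep slot (long along its y, floor at z = 10 mm) the gate stands at the start. Origin under its middle, z up.
- thumbscrew (a joint): Turn of the thumbscrew in rad about the vertical axis: 0 = seated (hard stop), growing as it is unscrewed (anticlockwise seen from above), so a quarter turn off the seat is 1.57. It starts 0.5 to 1.4 open, turns with light friction (about 0.06 N m), and stays where it is left. It does not rise or sink noticeably.
- wings_grip (a point): Middle of the thumbscrew's dark winged head, on the screw's axis, 88 mm above the worktop. The head is an upright bar 42 mm long (this point's y), 10 mm thick (its x, where fingers close) and 24 mm high, from 74 to 98 mm above the worktop; it turns with the screw. Seated, the wings lie along the trough's y. Below: an 8 mm stem, and a 22 mm collar whose top is 64 mm above the worktop.
- cup: Bystander: loose lidded white sample cup, 56 mm across, 38 mm high, standing beside the trough on the side away from the screw. Origin at the centre of its underside.
- spoon: Bystander: loose teaspoon, 130 x 26 x 11 mm, lying in front of the stand. Origin at the centre of its underside.
Mind the look-alikes: they are no part of the job. Several things have the shape of the trough; the one meant has the colours described above.

How it is judged:
By the outcome, as a careful person would: the job done as asked, in the order asked, and still so for the second after the job is handed in, while the arm keeps its last pose, push and grip.
It also fails if it takes over 58 s, if anything falls off the work surface, if the arm or the gripper's body presses on something with over 40 N, if the wrist force passes 120 N, or if a joint passes its speed limit or range.

## Working session

There is one attempt and no reset: what is moved stays moved. The work goes in short steps, Python scripts to look and compute and a shell command to move; the robot and the scene stay as the last step left them, time stands still between calls to the robot, and variables do not carry over. Pictures are saved under pics/ and viewed, at most 10 in all, crops included, and the job is handed in when it is done.

```bash
mkdir -p pics; ls; python3 - <<'E'
from rig import arm,get_image,recognise
import cv2
for n in("scene","top"):
    im=get_image(n); cv2.imwrite(f"pics/{n}0.png",im["pixels"][:,:,::-1])
    print(n,im["mtx"].tolist(),im["camera_from_world"].round(3).tolist())
    for l in("trough","gate","stand","thumbscrew","cup","spoon","gate_grip","wings_grip","slot_mouth"):
        try: print(l,[(d["position"].round(3).tolist() if hasattr(d["position"],'round') else d["position"],round(d["confidence"],2)) for d in recognise(n,l)])
        except Exception as e: print(l,e)
s=arm.observe();print(s["time"],s["tcp_pos"],s["tool_rot"])
E
```

```text
pics
scene [[356.78587484389243, 0.0, 255.06142507179058], [0.0, 356.78587484389243, 194.06463522355557], [0.0, 0.0, 1.0]] [[-0.783, -0.622, -0.016, 0.557], [0.471, -0.61, 0.637, -0.195], [-0.406, 0.491, 0.77, -1.089], [0.0, 0.0, 0.0, 1.0]]
trough [([0.5203, 0.1361, 0.0209], 0.92), ([0.4526, 0.6676, -0.0005], 0.66)]
gate [([0.5678, -0.2022, 0.0786], 0.57)]
stand [([0.5621, -0.1815, 0.0332], 0.47)]
thumbscrew [([0.4241, 0.7349, 0.0889], 0.55), ([0.5059, 0.2176, 0.0913], 0.37)]
cup [([0.5858, 0.0572, 0.0361], 0.54)]
spoon []
gate_grip []
wings_grip [([0.4247, 0.735, 0.09], 0.63), ([0.5057, 0.2193, 0.0935], 0.45)]
slot_mouth [([0.4557, 0.6689, 0.0077], 0.92), ([0.5229, 0.1381, 0.0194], 0.78)]
top [[455.46526326271373, 0.0, 258.78026796541997], [0.0, 455.46526326271373, 188.68042519038178], [0.0, 0.0, 1.0]] [[0.012, -1.0, -0.001, 0.186], [0.998, 0.011, 0.055, -0.559], [-0.055, -0.002, 0.998, -1.567], [0.0, 0.0, 0.0, 1.0]]
trough [([0.4732, 0.6748, 0.0033], 0.89), ([0.5453, 0.1418, 0.0027], 0.73), ([0.5714, -0.2024, 0.0387], 0.37)]
gate [([0.5119, 0.2135, 0.0978], 0.54), ([0.5664, -0.2013, 0.1043], 0.42), ([0.5716, -0.2012, 0.038], 0.18)]
stand [([0.5708, -0.2013, 0.0364], 0.76)]
thumbscrew [([0.4301, 0.7336, 0.0938], 0.61)]
cup [([0.5953, 0.0548, 0.034], 0.55)]
spoon [([0.499, -0.1885, 0.0011], 0.52)]
gate_grip []
wings_grip [([0.5934, 0.0547, 0.0353], 0.61), ([0.4275, 0.7302, 0.0966], 0.42), ([0.5108, 0.2145, 0.0937], 0.4)]
slot_mouth [([0.4707, 0.6742, 0.003], 0.87), ([0.5426, 0.1416, 0.0046], 0.66)]
1.0 [ 0.19944619 -0.56587547  0.20948799] [[ 9.43154110e-01  3.32355719e-01  8.44159039e-06]
 [ 3.32355719e-01 -9.43154110e-01  2.41445638e-05]
 [ 1.59863045e-05 -1.99664338e-05 -1.00000000e+00]]
```

View pics/scene0.png

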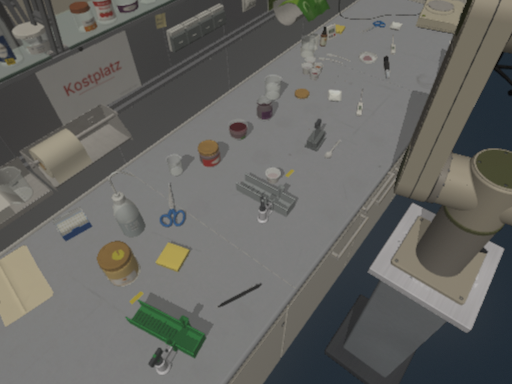

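View pics/top0.png

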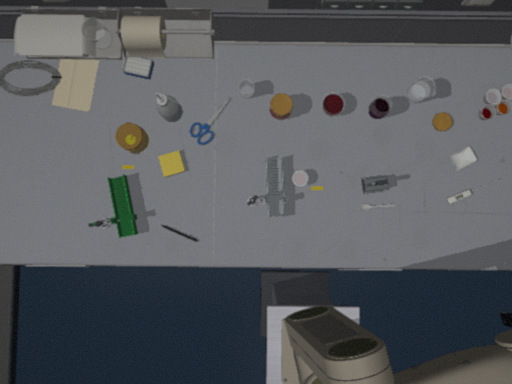

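The scene picture has two troughs: the steel one at (267,193) and a green look-alike at (167,328), with thumbscrews at (263,210) and (160,358). The stand with the gate is at (317,135). In the top picture the steel trough is at (280,185), the green one at (122,205), the stand with the gate at (376,184), the cup at (300,178) and the spoon at (378,206). I choose the steel trough and check it in a close crop.

```bash
python3 - <<'E'
import cv2,numpy as np
t=cv2.imread("pics/top0.png");s=cv2.imread("pics/scene0.png")
def c(im,x,y,w,h,k): return cv2.resize(im[y:y+h,x:x+w],(w*k,h*k),interpolation=cv2.INTER_CUBIC)
a=c(t,240,145,66,75,6);b=c(t,355,170,50,50,6)[:300,:300]
d=c(s,230,168,72,60,5);e=c(s,295,110,60,60,5)[:300]
W=np.zeros((600,800,3),np.uint8)
W[:450,:396]=a; W[:300,400:700]=b[:300]; W[300:600,400:760]=d
cv2.imwrite("pics/crop1.png",W)
cv2.imwrite("pics/crop2.png",e)
E
```

```text
(no output)
```

View pics/crop1.png

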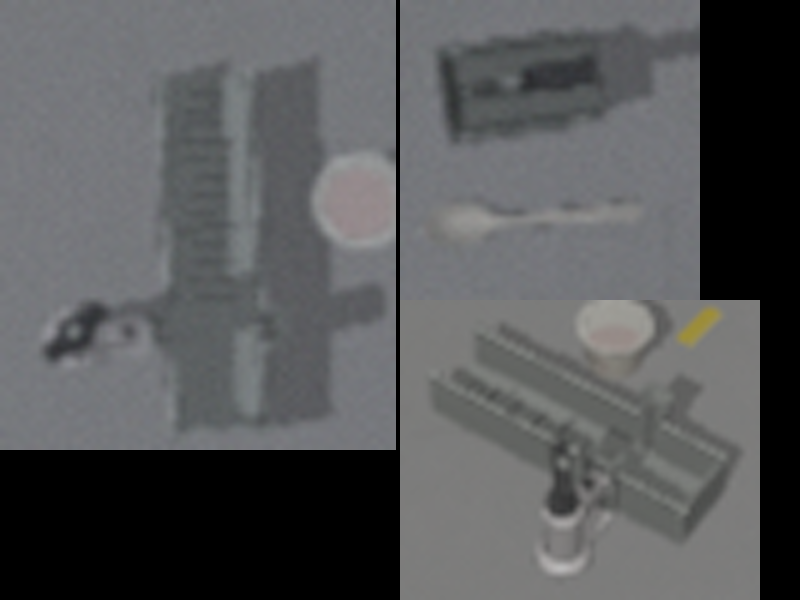

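The crop confirms the choice: steel trough with its slot near (215,315) and the cup beside it, and the dark wings at (75,335), about 40° anticlockwise from seated. Next I fit the poses to the network masks in both views.

```bash
cat > h.py <<'E'
import numpy as np,cv2
from scipy.optimize import minimize
def proj(im,P):
    c=(im["camera_from_world"]@np.c_[P,np.ones(len(P))].T)[:3]
    q=im["mtx"]@np.array([c[0],-c[1],-c[2]]); return (q[:2]/q[2]).T
def box(x0,x1,y0,y1,z0,z1): return np.array([(x,y,z) for x in(x0,x1) for y in(y0,y1) for z in(z0,z1)])/1e3
def place(B,p):
    c,s=np.cos(p[2]),np.sin(p[2]); o=B.copy(); o[:,0]=p[0]+c*B[:,0]-s*B[:,1]; o[:,1]=p[1]+s*B[:,0]+c*B[:,1]
    return o
def sil(im,boxes,p,off,win,K=8):
    x0,y0,w,h=win; M=np.zeros((h*K,w*K),np.uint8)
    for B in boxes:
        q=(proj(im,place(B,p))+off+.5-[x0,y0])*K-.5
        cv2.fillConvexPoly(M,cv2.convexHull(np.round(q*16).astype(np.int32)),1,shift=4)
    return cv2.resize(M.astype(np.float32),(w,h),interpolation=cv2.INTER_AREA)
def fit(views,boxes,p0,sc=(.004,.004,.05)):
    def cost(v):
        p=np.array(p0)+np.array(v)*sc
        return sum(np.abs(sil(im,boxes,p,0,w)-m[w[1]:w[1]+w[3],w[0]:w[0]+w[2]]).sum() for im,m,w in views)
    best=min((minimize(cost,s,method="Nelder-Mead",options=dict(xatol=.01,fatol=.05,initial_simplex=np.array(s)+np.r_[np.zeros((1,3)),2*np.eye(3)])) for s in([0,0,0],[-1,-1,-1],[1,1,-1])),key=lambda r:r.fun)
    return np.array(p0)+best.x*sc,best.fun
def win(m,g=8):
    r,c=np.where(m); x0,y0=max(c.min()-g,0),max(r.min()-g,0); return (x0,y0,min(c.max()+g,511)-x0,min(r.max()+g,383)-y0)
E
python3 - <<'E'
from rig import arm,get_image,trace
from h import *
import pickle
im={n:get_image(n) for n in("scene","top")}
T={}
for n in im:
    for l in("trough","stand","gate","thumbscrew"):
        T[n,l]=[(r["confidence"],r["region"]) for r in trace(n,l)]
        for c,m in T[n,l]: print(n,l,round(c,2),m.sum(),win(m,0))
pickle.dump((im,T),open("d.pkl","wb"))
W=[]
for n in im:
    a=im[n]["pixels"].copy()
    for i,l in enumerate(("trough","stand","gate","thumbscrew")):
        for c,m in T[n,l]:
            ct,_=cv2.findContours(m.astype(np.uint8),cv2.RETR_EXTERNAL,cv2.CHAIN_APPROX_NONE)
            cv2.drawContours(a,ct,-1,[(255,0,0),(0,255,0),(0,0,255),(255,255,0)][i],1)
    w=(225,100,130,135) if n=="scene" else (240,130,160,95)
    a=a[w[1]:w[1]+w[3],w[0]:w[0]+w[2]]; W.append(cv2.resize(a,(400,400*a.shape[0]//a.shape[1]),interpolation=cv2.INTER_NEAREST))
h=max(x.shape[0] for x in W); W=[np.pad(x,((0,h-x.shape[0]),(0,0),(0,0))) for x in W]
cv2.imwrite("pics/tr.png",np.hstack(W)[:,:,::-1])
print(arm.observe()["time"])
E
```

```text
scene trough 0.79 1331 (np.int64(237), np.int64(174), np.int64(58), np.int64(49))
scene trough 0.68 2593 (np.int64(126), np.int64(301), np.int64(80), np.int64(74))
scene stand 0.66 275 (np.int64(305), np.int64(131), np.int64(20), np.int64(20))
scene gate 0.52 57 (np.int64(315), np.int64(121), np.int64(5), np.int64(14))
scene thumbscrew 0.53 16 (np.int64(261), np.int64(204), np.int64(3), np.int64(5))
scene thumbscrew 0.52 177 (np.int64(149), np.int64(348), np.int64(13), np.int64(19))
top trough 0.83 1450 (np.int64(90), np.int64(175), np.int64(47), np.int64(62))
top trough 0.79 1181 (np.int64(247), np.int64(157), np.int64(40), np.int64(60))
top stand 0.76 369 (np.int64(361), np.int64(175), np.int64(27), np.int64(18))
top thumbscrew 0.54 128 (np.int64(358), np.int64(203), np.int64(35), np.int64(7))
top thumbscrew 0.5 37 (np.int64(90), np.int64(222), np.int64(11), np.int64(3))
top thumbscrew 0.39 56 (np.int64(248), np.int64(195), np.int64(9), np.int64(8))
1.5
```

View pics/tr.png

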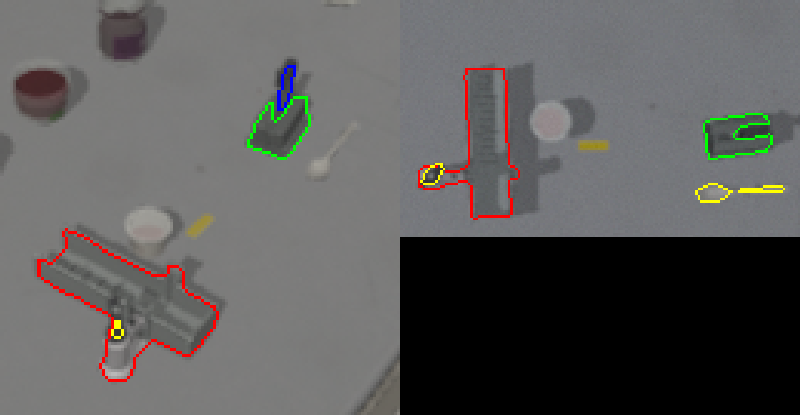

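The masks trace the steel trough well in both views, apart from the screw. The stand mask is notched by the gate.

```bash
cat > f.py <<'E'
from h import *
import pickle
im,T=pickle.load(open("d.pkl","rb"))
def cyl(y,r,z0,z1): return np.array([(r*np.cos(t),y+r*np.sin(t),z) for t in np.arange(0,6.28,.3) for z in(z0,z1)])/1e3
tb=[box(-60,150,-28,28,0,4),box(-60,150,-28,-26,0,38),box(-60,150,26,28,0,38),box(-10,10,28,38,0,60),box(-10,10,-38,-28,0,60),cyl(80,13,0,50),cyl(80,11,50,64),box(-5,5,36,70,40,50)]
sb=[box(-28,28,-42,42,0,40),box(-2,2,-30,30,10,88),box(-7,7,-18,18,88,112)]
tr={"scene":T["scene","trough"][0][1],"top":T["top","trough"][1][1]}
th=T["top","thumbscrew"][2][1]
st={n:T[n,"stand"][0][1].copy() for n in im}; st["scene"]|=T["scene","gate"][0][1]
E
python3 - <<'E'
from f import *
V=lambda d,ns:[(im[n],d[n].astype(np.float32),win(d[n])) for n in ns]
for ns in(("scene","top"),("scene",),("top",)):
    print("trough",ns,fit(V(tr,ns),tb,[.50,.138,.03]))
for ns in(("scene","top"),("scene",)):
    s2=dict(st); k=np.ones((9,9),np.uint8)
    s2["top"]=cv2.morphologyEx(st["top"].astype(np.uint8),cv2.MORPH_CLOSE,k)
    print("stand",ns,fit(V(s2,ns),sb if ns==("scene",) else sb[:1],[.565,-.19,.08]))
print("stand top only box",fit(V(s2,("top",)),sb[:1],[.565,-.19,.08]))
E
```

```text
trough ('scene', 'top') (array([0.5169294 , 0.13425005, 0.05300773]), np.float64(293.875))
trough ('scene',) (array([0.51459995, 0.13303394, 0.05119671]), np.float64(122.890625))
trough ('top',) (array([0.52076162, 0.13508597, 0.05106967]), np.float64(108.6875))
stand ('scene', 'top') (array([ 0.57657738, -0.20879161,  0.17606117]), np.float64(172.015625))
stand ('scene',) (array([ 0.56948852, -0.20728883,  0.25693689]), np.float64(84.5625))
stand top only box (array([ 0.57771504, -0.20825156,  0.15149757]), np.float64(34.75))
```

```bash
cat > ov.py <<'E'
from f import *
def wire(a,m,boxes,p,win,k,col):
    for B in boxes:
        q=(proj(m,place(B,p))-[win[0],win[1]]+.5)*k-.5
        for i in range(8):
            for j in(1,2,4):
                if not i&j: cv2.line(a,*[tuple(int(round(v*16)) for v in q[t]) for t in(i,i|j)],col,1,cv2.LINE_AA,4)
def crop(m,w,k): 
    a=m["pixels"][w[1]:w[1]+w[3],w[0]:w[0]+w[2]]
    a=cv2.normalize(a,None,0,255,cv2.NORM_MINMAX)
    return cv2.resize(a,None,fx=k,fy=k,interpolation=cv2.INTER_CUBIC)
E
python3 - <<'E'
from ov import *
W=np.zeros((600,800,3),np.uint8)
pt=[.5169,.13425,.053]; ps=[.5766,-.2085,.17]
tw=[box(-60,150,-28,28,0,38),box(-8,8,-36.5,36.5,60,60)]
sw=[box(-28,28,-42,42,0,40),box(-2,2,-30,30,40,88),box(-7,7,-18,18,86,110)]
for n,b,p,w,k,o in(("top",tw,pt,(240,150,66,70),6,(0,0)),("scene",tw,pt,(232,168,68,58),5,(420,0)),("top",sw,ps,(352,166,48,38),6,(0,400)) if 0 else ("top",sw,ps,(352,166,44,30),7,(420,300)),("scene",sw,ps,(298,115,34,42),6,(0,420)) if 0 else ("scene",sw,ps,(298,115,36,28),6,(0,425))):
    a=crop(im[n],w,k); wire(a,im[n],b,p,w,k,(255,0,0)); a=a[:600-o[1],:800-o[0]]
    W[o[1]:o[1]+a.shape[0],o[0]:o[0]+a.shape[1]]=a
cv2.imwrite("pics/ov1.png",W[:,:,::-1])
E
```

```text
(no output)
```

View pics/ov1.png

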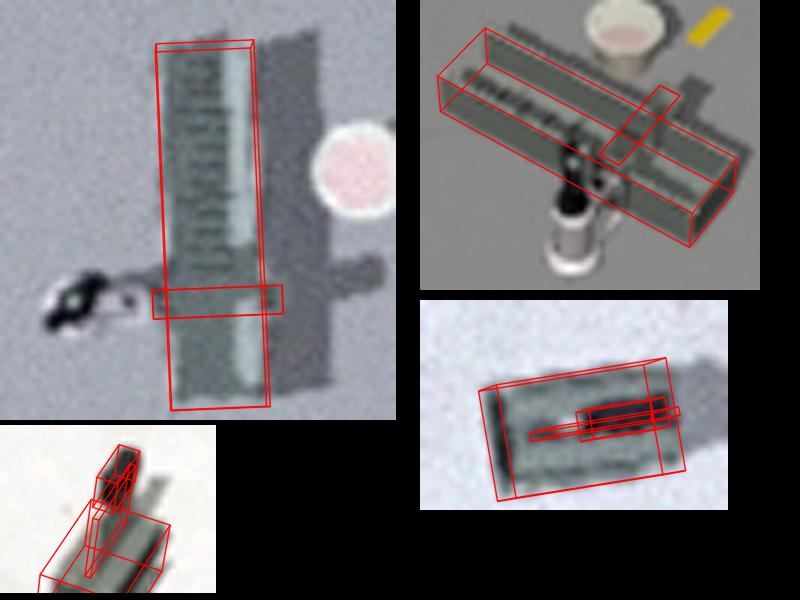

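The trough overlay fits the scene view, but sits about 1.5 px low at the near end in the top view, at (215,398). The handle is the dark block at (620,415) in the top crop and (122,480) in the scene crop. I'll triangulate the dark handle and the wings directly.

```bash
cat > tri.py <<'E'
from h import *
def blob(m,w,thr=None):
    g=cv2.cvtColor(m["pixels"],cv2.COLOR_RGB2GRAY)[w[1]:w[1]+w[3],w[0]:w[0]+w[2]].astype(float)
    if thr is None: thr=(np.percentile(g,2)+np.percentile(g,60))/2
    b=(g<thr).astype(np.uint8); n,l,s,c=cv2.connectedComponentsWithStats(b)
    i=1+s[1:,4].argmax(); ww=(l==i)*np.clip(thr-g,0,25)
    yy,xx=np.mgrid[:w[3],:w[2]]; cx,cy=(ww*xx).sum()/ww.sum(),(ww*yy).sum()/ww.sum()
    C=np.cov(np.c_[xx[l==i],yy[l==i]].T); e,v=np.linalg.eigh(C)
    return np.array([cx+w[0],cy+w[1]]),int(s[i,4]),v[:,1],np.sqrt(e)*12**.5,thr
def tri(ms,qs):
    A=[]
    for m,q in zip(ms,qs):
        P=m["mtx"]@np.diag([1,-1,-1.])@m["camera_from_world"][:3]
        A+=[q[0]*P[2]-P[0],q[1]*P[2]-P[1]]
    A=np.array(A); X=np.linalg.lstsq(A[:,:3],-A[:,3],rcond=None)[0]
    return X,[proj(m,X[None])[0]-q for m,q in zip(ms,qs)]
E
python3 - <<'E'
from tri import *; from f import im
for nm,w in(("handle",((312,117,14,17),(370,178,26,10))),("wings",((255,190,16,22),(244,192,16,16)))):
    r=[blob(im[n],x) for n,x in zip(("scene","top"),w)]
    for x in r: print(nm,x[0].round(1),x[1],x[2].round(2),x[3].round(1),round(x[4]))
    print(tri([im["scene"],im["top"]],[x[0] for x in r]))
    print((im["scene"]["pixels"][w[0][1]:w[0][1]+w[0][3],w[0][0]:w[0][0]+w[0][2]].mean(2)).astype(int) if nm=="wings" else "")
E
```

```text
handle [317.5 125.2] 70 [-0.11  0.99] [ 5.1 14.6] 83
handle [381.  182.2] 62 [-0.99  0.17] [ 4.8 13.2] 70
(array([ 0.57790343, -0.21414856,  0.08598293]), [array([-0.44611941, -0.027215  ]), array([0.1556463 , 0.27645723])])

wings [262.  205.5] 51 [0.1 1. ] [ 4.7 14.3] 81
wings [252.7 200. ] 45 [-0.73  0.68] [ 4.6 11.2] 87
(array([0.51482371, 0.211752  , 0.07008518]), [array([-0.32200247, -0.01713985]), array([0.10735265, 0.15520311])])
[[ 95  95 100 105 114 123 124 125 122 113 104  99  97  98  98  98]
 [ 95  92  84  82  98 116 123 123 120 113 112 111 104  99  97  97]
 [115  94  79  91  92  99 111 109 103 104 117 123 118 109 102  99]
 [121 108 105  99  90  90  92  82  84 104 116 123 123 122 116 110]
 [ 98 108 116 114 111  97  85  79  86  92  99 111 115 122 123 117]
 [ 98  93  95 112 117 104  88  81  89  88  90  95  99 111 120 109]
 [ 99  98  98  94  94  97  85  70  81  92  96  92  87  99 112 103]
 [ 98  98  98  98  91  75  64  63  86 115 109  88  89  98 103  99]
 [ 98  98  99  98  91  75  64  63  83 115 110  86  92  96  99  94]
 [ 99  97  98  98  92  77  82  95  87  85  93  84  81  94 105 104]
 [111 104  99  98  95  80  95 121 107  87  97  86  70  81 100 110]
 [123 117 111 104  99  82  80 104  97  90  97  87  71  82  85  89]
 [124 123 122 117 110  87  62  73  73  84  98  90  85 103 109  99]
 [123 123 123 123 121  98  61  65  65  80  93  84  83 101 116 125]
 [123 123 122 123 122 102  64  64  63  80  95  81  57  79 111 130]
 [123 123 123 122 118  93  62  65  66  76 103 103  74  88 113 108]
 [124 123 122 120 103  73  59  63  65  66  96 117 106 107 108  98]
 [122 123 122 116  93  65  59  57  56  55  81 114 120 109  95  86]
 [123 123 122 113  86  65  60  57  55  54  71 104 111  96  86  75]
 [122 122 122 122 101  62  63  59  57  54  95 117  98 100  98  91]
 [123 123 123 138 132  83  67  60  70  85 120 127  96 112 117 121]
 [123 124 123 132 142 133 119 116 122 135 135 118 108 116 118 136]]
```

```bash
python3 -m pendant '[{"rotation":[0,0,0.13],"translation":[3.4,3.2,0],"jaw":8.5},{"rotation":[0,0,0.26],"translation":[6.8,6.4,0],"jaw":8.5},{"rotation":[0,0,0.39],"translation":[10.2,9.6,0],"jaw":8.5},{"rotation":[0,0,0.52],"translation":[13.6,12.8,0],"jaw":8.5},{"rotation":[0,0,0.65],"translation":[17,16,0],"jaw":8.5},{"rotation":[0,0,0.78],"translation":[20.4,19.2,0],"jaw":8.5},{"rotation":[0,0,0.91],"translation":[23.8,22.4,0],"jaw":8.5},{"rotation":[0,0,1.04],"translation":[27.2,25.6,0],"jaw":8.5}]' 40
python3 -m pendant '[{"rotation":[0,0,0.12],"translation":[3.5,3.3,0],"jaw":8.5},{"rotation":[0,0,0.24],"translation":[7,6.6,0],"jaw":8.5},{"rotation":[0,0,0.36],"translation":[10.6,10.1,0],"jaw":8.5},{"rotation":[0,0,0.36],"translation":[10.6,10.1,0],"jaw":8.5},{"rotation":[0,0,0.36],"translation":[10.6,10.1,-2],"jaw":8.5},{"rotation":[0,0,0.36],"translation":[10.6,10.1,-4],"jaw":8.5},{"rotation":[0,0,0.36],"translation":[10.6,10.1,-6],"jaw":8.5},{"rotation":[0,0,0.36],"translation":[10.6,10.1,-6],"jaw":8.5}]'
python3 - <<'E'
from rig import arm,get_image
from ov import *
import pickle
I={n:get_image(n) for n in("scene","top")}; pickle.dump(I,open("d2.pkl","wb"))
s=arm.observe(); print(s["time"],s["tcp_pos"],np.arctan2(s["tool_rot"][1,1],s["tool_rot"][0,1]))
W=np.hstack([cv2.resize(crop(I["scene"],(290,90,50,75),8),(400,600)),cv2.resize(crop(I["top"],(350,150,50,75),8),(400,600))])
cv2.imwrite("pics/app.png",W[:,:,::-1])
E
```

```text
time: 2.3
tcp_pos: [0.4726, -0.3084, 0.2097]
tool_rot: [[0.186, 0.983, 0.0], [0.983, -0.186, -0.0], [-0.0, 0.0, -1.0]]
contact_force: [0.4, 0.3, 0.8]
finger_gap: 0.0852
grip_force: 0.0
time: 3.1
tcp_pos: [0.5751, -0.2082, 0.1458]
tool_rot: [[-0.167, 0.986, -0.006], [0.986, 0.167, 0.002], [0.003, -0.005, -1.0]]
contact_force: [-0.1, -0.1, -1.0]
finger_gap: 0.0852
grip_force: 0.0
3.2 [ 0.57701817 -0.20907118  0.1495454 ] 0.16741054082442766
```

View pics/app.png

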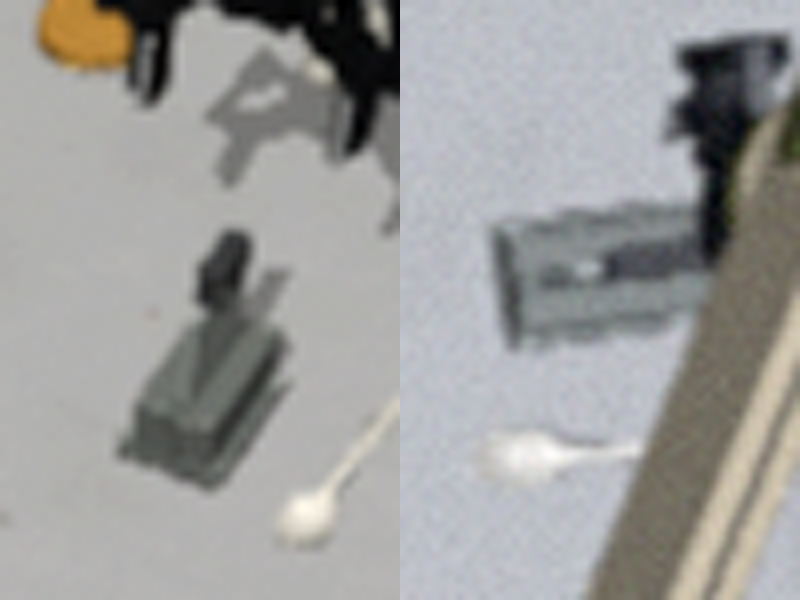

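The scene crop shows both fingertips, at (150,100) and (357,150), above the handle at (224,270). In the top crop the handle is at (655,260), partly under the arm.

```bash
python3 - <<'E'
from ov import *; from tri import *
I=pickle.load(open("d2.pkl","rb"))
c=np.array([.577,-.2091]);d=np.array([np.cos(.167),np.sin(.167)])
for z in(.15,.1625): print([proj(I["scene"],np.r_[c+s*.05*d,z][None])[0].round(1) for s in(-1,1)])
def bp(m,q,z):
    P=m["mtx"]@np.diag([1,-1,-1.])@m["camera_from_world"][:3]
    A=np.array([q[0]*P[2]-P[0],q[1]*P[2]-P[1]]); return np.linalg.solve(A[:,:2],-A[:,3]-A[:,2]*z)
print("top",bp(im["top"],[381,182.2],.1))
# handle silhouettes fit on dark pixels
hb=[box(-7,7,-18,18,86,110)]
for n,w in(("scene",(311,115,14,14)),("top",(372,176,24,12))):
    g=cv2.cvtColor(im[n]["pixels"],cv2.COLOR_RGB2GRAY).astype(float)
    m=np.clip((88-g)/30,0,1).astype(np.float32)
    p,f=fit([(im[n],m,w)],hb,[.577,-.209,.17],sc=(.004,.004,.0001)); print(n,p,f,m[w[1]:w[1]+w[3],w[0]:w[0]+w[2]].sum())
E
```

```text
[array([331.4, 116.2]), array([306. , 108.3])]
[array([331.9, 113.4]), array([306.3, 105.5])]
top [ 0.57771702 -0.20985181]
scene [ 0.57021195 -0.20048974  0.17006985] 17.321876525878906 34.3
top [ 0.57858664 -0.21096482  0.17008802] 22.866668701171875 76.66667
```

```bash
python3 -m pendant '[{"rotation":[0,0,0],"translation":[0,0,-2],"jaw":8.5},{"rotation":[0,0,0],"translation":[0,0,-4],"jaw":8.5},{"rotation":[0,0,0],"translation":[0,0,-6],"jaw":8.5},{"rotation":[0,0,0],"translation":[0,0,-6.9],"jaw":6},{"rotation":[0,0,0],"translation":[0,0,-6.9],"jaw":4},{"rotation":[0,0,0],"translation":[0,0,-6.9],"jaw":4},{"rotation":[0,0,0],"translation":[0,0,-6.9],"jaw":4},{"rotation":[0,0,0],"translation":[0,0,-6.9],"jaw":4}]' 30
python3 - <<'E'
from rig import arm,get_image
from ov import *
import pickle
I={n:get_image(n) for n in("scene",)}; pickle.dump(I,open("d3.pkl","wb"))
s=arm.observe(); print(s["time"],s["tcp_pos"],np.arctan2(s["tool_rot"][1,1],s["tool_rot"][0,1]),s["finger_gap"])
cv2.imwrite("pics/app2.png",crop(I["scene"],(290,95,50,65),9)[:,:,::-1])
E
```

```text
time: 4.0
tcp_pos: [0.5783, -0.2093, 0.082]
tool_rot: [[-0.167, 0.986, 0.002], [0.986, 0.167, -0.001], [-0.001, 0.002, -1.0]]
contact_force: [0.1, 0.1, 0.0]
finger_gap: 0.0397
grip_force: 0.0
4.05 [ 0.57812115 -0.20920959  0.08166713] 0.16794899740886224 0.03972084540504098
```

View pics/app2.png

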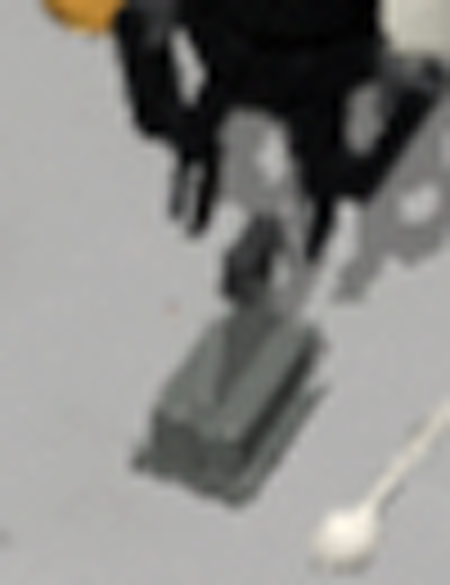

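The scene crop shows the fingertips at (195,230) and (318,255), with the handle at (250,262) between them but apparently low in the image. I'll check that against the projections.

```bash
python3 - <<'E'
from ov import *
I=pickle.load(open("d3.pkl","rb"))["scene"]
p=[.5781,-.2092,.168]
f=lambda B:((proj(I,place(np.array(B)/1e3,p))-[290,95]+.5)*9-.5).round(0).tolist()
print("tipsL/R at pad centre z=85",f([[22,0,85],[-22,0,85]]))
for s in(26,-26): print("finger corners",s,f([[s,11,87],[s,-11,87]]))
print("handle bottom ends/top ends",f([[0,18,86],[0,-18,86],[0,18,110],[0,-18,110]]),"centre",f([[0,0,98]]))
print("plate foot at stand top",f([[0,30,40],[0,-30,40]]),"stand top corners",f([[-28,42,40],[28,42,40],[28,-42,40],[-28,-42,40]]), "base",f([[-28,42,0],[28,42,0],[-28,-42,0]]))
E
```

```text
tipsL/R at pad centre z=85 [[192.0, 267.0], [289.0, 299.0]]
finger corners 26 [[174.0, 276.0], [194.0, 246.0]]
finger corners -26 [[288.0, 313.0], [308.0, 283.0]]
handle bottom ends/top ends [[224.0, 306.0], [257.0, 257.0], [230.0, 261.0], [264.0, 212.0]] centre [[244.0, 259.0]]
plate foot at stand top [[201.0, 405.0], [255.0, 324.0]] stand top corners [[251.0, 443.0], [130.0, 401.0], [206.0, 289.0], [325.0, 328.0]] base [[240.0, 512.0], [121.0, 470.0], [313.0, 397.0]]
```

```bash
python3 -m pendant '[{"rotation":[0,0,0],"translation":[0,0,0],"jaw":3},{"rotation":[0,0,0],"translation":[0,0,0],"jaw":2},{"rotation":[0,0,0],"translation":[0,0,0],"jaw":1.4},{"rotation":[0,0,0],"translation":[0,0,0],"jaw":1},{"rotation":[0,0,0],"translation":[0,0,0],"jaw":0.8},{"rotation":[0,0,0],"translation":[0,0,0],"jaw":0.8},{"rotation":[0,0,0],"translation":[0,0,0],"jaw":0.8},{"rotation":[0,0,0],"translation":[0,0,0],"jaw":0.8}]' 40
```

```text
time: 4.85
tcp_pos: [0.5776, -0.209, 0.0807]
tool_rot: [[-0.167, 0.986, 0.0], [0.986, 0.167, -0.0], [-0.0, 0.0, -1.0]]
contact_force: [1.4, 0.1, 3.2]
finger_gap: 0.0125
grip_force: 41.5
```

```bash
python3 -m pendant '[{"rotation":[0,0,0],"translation":[0,0,0.5],"jaw":0.8},{"rotation":[0,0,0],"translation":[0,0,1.5],"jaw":0.8},{"rotation":[0,0,0],"translation":[0,0,3],"jaw":0.8},{"rotation":[0,0,0],"translation":[0,0,5],"jaw":0.8},{"rotation":[0,0,0],"translation":[0,0,7],"jaw":0.8},{"rotation":[0,0,0],"translation":[0,0,9],"jaw":0.8},{"rotation":[0,0,0],"translation":[0,0,10],"jaw":0.8},{"rotation":[0,0,0],"translation":[0,0,10],"jaw":0.8}]' 50
python3 - <<'E'
from rig import arm,get_image
from ov import *
I={n:get_image(n) for n in("scene","top")}; pickle.dump(I,open("d4.pkl","wb"))
s=arm.observe(); t=s["tcp_pos"];print(s["time"],t,s["contact_force"],s["finger_gap"])
m=I["scene"]; p=[t[0],t[1],np.arctan2(s["tool_rot"][1,1],s["tool_rot"][0,1])]; z=1e3*t[2]+19-88
a=crop(m,(285,80,60,80),7); 
w=(285,80,60,80); wire(a,m,[box(-2,2,-30,30,z,z+76),box(-7,7,-18,18,z+76,z+100)],p,w,7,(255,0,0))
b=crop(m,w,7)
cv2.imwrite("pics/held.png",np.hstack([b[:,:400],a[:,:400]])[:,:,::-1])
E
```

```text
time: 5.65
tcp_pos: [0.5787, -0.2095, 0.1835]
tool_rot: [[-0.167, 0.986, 0.004], [0.986, 0.167, -0.002], [-0.002, 0.004, -1.0]]
contact_force: [0.5, -0.1, -1.5]
finger_gap: 0.012
grip_force: 50.5
5.75 [ 0.57730772 -0.20884557  0.18026649] [-0.42286793  0.19721042 -2.54588295] 0.012129358581547935
```

View pics/held.png

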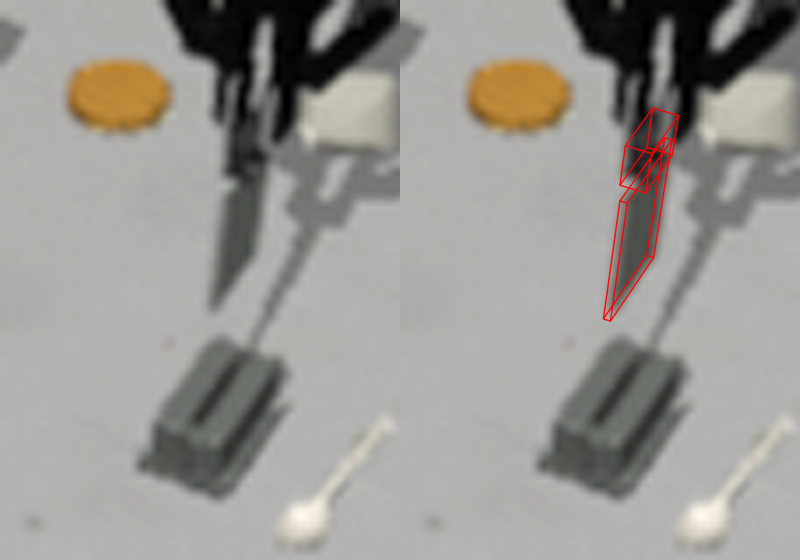

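The gate is held upright in the gripper, and its lower edge runs from (212,310) to (255,248). That is within about 1.5 px of the prediction from the TCP. Next I carry it to above the slot.

```bash
python3 -m pendant '[{"rotation":[0,0,-0.01],"translation":[-0.5,3,0],"jaw":0.8},{"rotation":[0,0,-0.03],"translation":[-1.2,7,0],"jaw":0.8},{"rotation":[0,0,-0.05],"translation":[-2.1,12,0],"jaw":0.8},{"rotation":[0,0,-0.07],"translation":[-3,17,0],"jaw":0.8},{"rotation":[0,0,-0.08],"translation":[-3.9,22,0],"jaw":0.8},{"rotation":[0,0,-0.1],"translation":[-4.8,27,0],"jaw":0.8},{"rotation":[0,0,-0.11],"translation":[-5.5,31.5,0],"jaw":0.8},{"rotation":[0,0,-0.116],"translation":[-6,34.6,0],"jaw":0.8}]'
python3 -m pendant '[{"rotation":[0,0,0],"translation":[0,0,0],"jaw":0.8},{"rotation":[0,0,0],"translation":[0,0,-1],"jaw":0.8},{"rotation":[0,0,0],"translation":[0,0,-2],"jaw":0.8},{"rotation":[0,0,0],"translation":[0,0,-3],"jaw":0.8},{"rotation":[0,0,0],"translation":[0,0,-3.5],"jaw":0.8},{"rotation":[0,0,0],"translation":[0,0,-3.5],"jaw":0.8},{"rotation":[0,0,0],"translation":[0,0,-3.5],"jaw":0.8},{"rotation":[0,0,0],"translation":[0,0,-3.5],"jaw":0.8}]'
python3 - <<'E'
from rig import arm,get_image
from ov import *
I={n:get_image(n) for n in("scene","top")}; pickle.dump(I,open("d5.pkl","wb"))
s=arm.observe(); t=s["tcp_pos"];print(s["time"],t,s["contact_force"],s["finger_gap"],np.arctan2(s["tool_rot"][1,1],s["tool_rot"][0,1]))
m=I["scene"]; w=(225,140,80,88); b=crop(m,w,7)[:600]; a=b.copy(); 
p=[t[0],t[1],np.arctan2(s["tool_rot"][1,1],s["tool_rot"][0,1])]; z=1e3*t[2]+19-88
wire(a,m,[box(-2,2,-30,30,z,z+76)],p,w,7,(255,0,0))
wire(a,m,[box(-8,8,-36.5,36.5,60,60.01)],[.5146,.133,.051],w,7,(0,255,0))
cv2.imwrite("pics/slot.png",np.hstack([b[60:,80:480],a[60:,80:480]])[:,:,::-1])
E
```

```text
time: 6.55
tcp_pos: [0.5155, 0.1401, 0.1789]
tool_rot: [[-0.053, 0.999, -0.003], [0.999, 0.053, 0.0], [0.001, -0.003, -1.0]]
contact_force: [0.7, -0.4, -1.0]
finger_gap: 0.012
grip_force: 50.5
time: 7.35
tcp_pos: [0.5179, 0.1369, 0.1461]
tool_rot: [[-0.052, 0.999, 0.001], [0.999, 0.052, 0.0], [0.0, 0.001, -1.0]]
contact_force: [0.2, 0.6, -1.7]
finger_gap: 0.0126
grip_force: 50.5
7.45 [0.51790247 0.13711594 0.1461463 ] [-0.07423835 -1.08103504 -0.4547348 ] 0.012129825852823671 0.051889848722965155
```

View pics/slot.png

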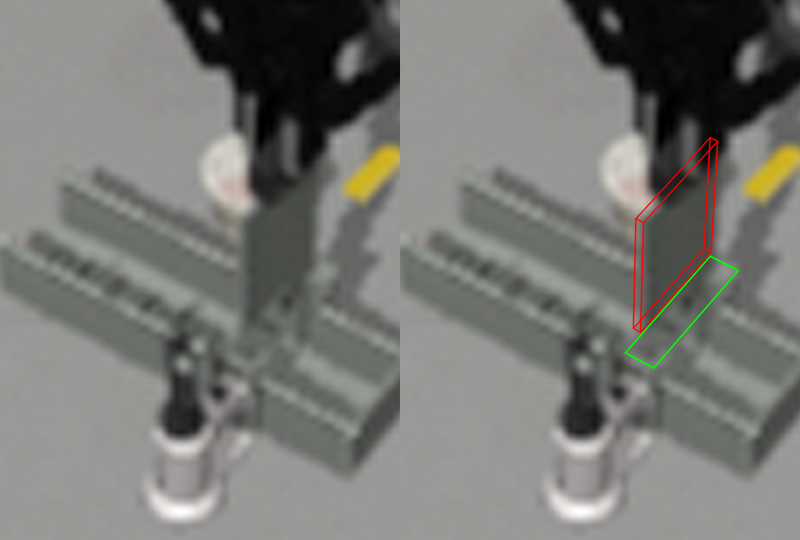

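The gate hangs just above the slot. Its lower edge runs from about (243,335) up to the right, and the slot mouth is the green outline in the right half; they line up to about 1 px. I lower it slowly and watch the force.

```bash
python3 -m pendant '[{"rotation":[0,0,0],"translation":[0,0,-0.5],"jaw":0.8},{"rotation":[0,0,0],"translation":[0,0,-1],"jaw":0.8},{"rotation":[0,0,0],"translation":[0,0,-1.3],"jaw":0.8},{"rotation":[0,0,0],"translation":[0,0,-1.5],"jaw":0.8},{"rotation":[0,0,0],"translation":[0,0,-1.7],"jaw":0.8},{"rotation":[0,0,0],"translation":[0,0,-1.8],"jaw":0.8},{"rotation":[0,0,0],"translation":[0,0,-1.9],"jaw":0.8},{"rotation":[0,0,0],"translation":[0,0,-1.9],"jaw":0.8}]'
```

```text
time: 8.25
tcp_pos: [0.5174, 0.1371, 0.1264]
tool_rot: [[-0.052, 0.999, -0.0], [0.999, 0.052, 0.0], [0.0, -0.0, -1.0]]
contact_force: [0.9, -0.2, -1.4]
finger_gap: 0.0123
grip_force: 50.5
```

Bottom edge is now at about 56 mm, with no contact. Continuing slowly.

```bash
python3 -m pendant '[{"rotation":[0,0,0],"translation":[0,0,-0.1],"jaw":0.8},{"rotation":[0,0,0],"translation":[0,0,-0.2],"jaw":0.8},{"rotation":[0,0,0],"translation":[0,0,-0.3],"jaw":0.8},{"rotation":[0,0,0],"translation":[0,0,-0.4],"jaw":0.8},{"rotation":[0,0,0],"translation":[0,0,-0.4],"jaw":0.8},{"rotation":[0,0,0],"translation":[0,0,-0.4],"jaw":0.8},{"rotation":[0,0,0],"translation":[0,0,-0.4],"jaw":0.8},{"rotation":[0,0,0],"translation":[0,0,-0.4],"jaw":0.8}]'; python3 -c "
from rig import arm;s=arm.observe();print(s['tcp_pos'],s['contact_force'],s['torque'])"
```

```text
time: 9.05
tcp_pos: [0.5175, 0.1371, 0.1226]
tool_rot: [[-0.052, 0.999, 0.0], [0.999, 0.052, 0.0], [0.0, 0.0, -1.0]]
contact_force: [-0.2, 0.4, -2.0]
finger_gap: 0.0122
grip_force: 50.5
[0.51746692 0.13710182 0.12255756] [-0.19587384  0.3845524  -1.98781515] [ 0.01492896  0.01988623 -0.00171113]
```

```bash
python3 -m pendant '[{"rotation":[0,0,0],"translation":[0,0,-0.1],"jaw":0.8},{"rotation":[0,0,0],"translation":[0,0,-0.2],"jaw":0.8},{"rotation":[0,0,0],"translation":[0,0,-0.3],"jaw":0.8},{"rotation":[0,0,0],"translation":[0,0,-0.4],"jaw":0.8},{"rotation":[0,0,0],"translation":[0,0,-0.5],"jaw":0.8},{"rotation":[0,0,0],"translation":[0,0,-0.6],"jaw":0.8},{"rotation":[0,0,0],"translation":[0,0,-0.6],"jaw":0.8},{"rotation":[0,0,0],"translation":[0,0,-0.6],"jaw":0.8}]'; python3 -c "
from rig import arm;s=arm.observe();print(s['tcp_pos'],s['contact_force'],s['torque'])"
```

```text
time: 9.85
tcp_pos: [0.5174, 0.1371, 0.1164]
tool_rot: [[-0.052, 0.999, -0.0], [0.999, 0.052, -0.0], [-0.0, -0.0, -1.0]]
contact_force: [0.4, -0.7, -0.9]
finger_gap: 0.0121
grip_force: 50.5
[0.51739659 0.13708652 0.11643163] [ 0.36048044 -0.68819715 -0.87988998] [-0.07747236 -0.01327596 -0.03508324]
```

```bash
python3 -m pendant '[{"rotation":[0,0,0],"translation":[0,0,-0.2],"jaw":0.8},{"rotation":[0,0,0],"translation":[0,0,-0.4],"jaw":0.8},{"rotation":[0,0,0],"translation":[0,0,-0.6],"jaw":0.8},{"rotation":[0,0,0],"translation":[0,0,-0.8],"jaw":0.8},{"rotation":[0,0,0],"translation":[0,0,-1],"jaw":0.8},{"rotation":[0,0,0],"translation":[0,0,-1.2],"jaw":0.8},{"rotation":[0,0,0],"translation":[0,0,-1.2],"jaw":0.8},{"rotation":[0,0,0],"translation":[0,0,-1.2],"jaw":0.8}]'; python3 -c "
from rig import arm;s=arm.observe();print(s['tcp_pos'],s['contact_force'],s['torque'])"
```

```text
time: 10.65
tcp_pos: [0.5173, 0.1371, 0.1044]
tool_rot: [[-0.052, 0.999, -0.0], [0.999, 0.052, -0.0], [-0.0, -0.0, -1.0]]
contact_force: [-0.6, -0.3, -1.7]
finger_gap: 0.0121
grip_force: 50.5
[0.51731414 0.13712644 0.10435541] [-0.63810014 -0.25902007 -1.68479983] [-0.14543582  0.03801468 -0.03346809]
```

```bash
python3 -m pendant '[{"rotation":[0,0,0],"translation":[0,0,-0.4],"jaw":0.8},{"rotation":[0,0,0],"translation":[0,0,-0.8],"jaw":0.8},{"rotation":[0,0,0],"translation":[0,0,-1.2],"jaw":0.8},{"rotation":[0,0,0],"translation":[0,0,-1.6],"jaw":0.8},{"rotation":[0,0,0],"translation":[0,0,-2],"jaw":0.8},{"rotation":[0,0,0],"translation":[0,0,-2.4],"jaw":0.8},{"rotation":[0,0,0],"translation":[0,0,-2.6],"jaw":0.8},{"rotation":[0,0,0],"translation":[0,0,-2.6],"jaw":0.8}]'; python3 -c "
from rig import arm;s=arm.observe();print(s['tcp_pos'],s['contact_force'],s['torque'])"
```

```text
time: 11.45
tcp_pos: [0.5171, 0.1371, 0.078]
tool_rot: [[-0.052, 0.999, -0.001], [0.999, 0.052, -0.0], [-0.0, -0.001, -1.0]]
contact_force: [0.5, -1.1, -2.2]
finger_gap: 0.0118
grip_force: 50.5
[0.51709837 0.13708098 0.07796047] [ 0.53211006 -1.10386334 -2.22940495] [-0.07570499 -0.00323537  0.02062006]
```

```bash
python3 -m pendant '[{"rotation":[0,0,0],"translation":[0,0,-0.05],"jaw":0.8},{"rotation":[0,0,0],"translation":[0,0,-0.1],"jaw":0.8},{"rotation":[0,0,0],"translation":[0,0,-0.15],"jaw":0.8},{"rotation":[0,0,0],"translation":[0,0,-0.2],"jaw":0.8},{"rotation":[0,0,0],"translation":[0,0,-0.25],"jaw":0.8},{"rotation":[0,0,0],"translation":[0,0,-0.3],"jaw":0.8},{"rotation":[0,0,0],"translation":[0,0,-0.3],"jaw":0.8},{"rotation":[0,0,0],"translation":[0,0,-0.3],"jaw":0.8}]'; python3 -c "
from rig import arm;s=arm.observe();print(s['tcp_pos'],s['contact_force'],s['torque'])"
```

```text
time: 12.25
tcp_pos: [0.5174, 0.1371, 0.0754]
tool_rot: [[-0.052, 0.999, -0.0], [0.999, 0.052, 0.0], [0.0, -0.0, -1.0]]
contact_force: [0.8, -0.6, -1.1]
finger_gap: 0.0122
grip_force: 50.5
[0.51740773 0.13710616 0.07543592] [ 0.8237326  -0.63555412 -1.05429753] [-0.1420269  -0.03937402  0.00180216]
```

```bash
python3 -m pendant '[{"rotation":[0,0,0],"translation":[0,0,-0.05],"jaw":0.8},{"rotation":[0,0,0],"translation":[0,0,-0.1],"jaw":0.8},{"rotation":[0,0,0],"translation":[0,0,-0.15],"jaw":0.8},{"rotation":[0,0,0],"translation":[0,0,-0.2],"jaw":0.8},{"rotation":[0,0,0],"translation":[0,0,-0.2],"jaw":0.8},{"rotation":[0,0,0],"translation":[0,0,-0.2],"jaw":0.8},{"rotation":[0,0,0],"translation":[0,0,-0.2],"jaw":0.8},{"rotation":[0,0,0],"translation":[0,0,-0.2],"jaw":0.8}]'; python3 -c "
from rig import arm;s=arm.observe();print(s['tcp_pos'],s['contact_force'],s['torque'])"
```

```text
time: 13.05
tcp_pos: [0.5184, 0.1371, 0.0747]
tool_rot: [[-0.052, 0.999, 0.002], [0.999, 0.052, 0.0], [-0.0, 0.002, -1.0]]
contact_force: [-1.0, -2.0, 6.7]
finger_gap: 0.012
grip_force: 51.5
[0.51836795 0.13711627 0.07471729] [-0.96021854 -1.96299708  6.6596726 ] [-0.35563858  0.27021646 -0.05817868]
```

Contact comes at TCP z = 74.7 mm, exactly where the fully-home height predicts. Releasing.

```bash
python3 -m pendant '[{"rotation":[0,0,0],"translation":[0,0,0],"jaw":1.6},{"rotation":[0,0,0],"translation":[0,0,0],"jaw":2.5},{"rotation":[0,0,0],"translation":[0,0,0],"jaw":4},{"rotation":[0,0,0],"translation":[0,0,0],"jaw":4},{"rotation":[0,0,0],"translation":[0,0,2],"jaw":4},{"rotation":[0,0,0],"translation":[0,0,4],"jaw":4},{"rotation":[0,0,0],"translation":[0,0,7],"jaw":4},{"rotation":[0,0,0],"translation":[0,0,10],"jaw":4}]'
python3 -m pendant '[{"rotation":[0,0,0.14],"translation":[0,3,0],"jaw":4},{"rotation":[0,0,0.28],"translation":[0,6,0],"jaw":4},{"rotation":[0,0,0.42],"translation":[0,10,0],"jaw":4},{"rotation":[0,0,0.56],"translation":[0,15,0],"jaw":4},{"rotation":[0,0,0.63],"translation":[0,19,0],"jaw":4},{"rotation":[0,0,0.63],"translation":[0,23,0],"jaw":4},{"rotation":[0,0,0.63],"translation":[0,23,0],"jaw":4},{"rotation":[0,0,0.63],"translation":[0,23,0],"jaw":4}]'
python3 - <<'E'
from rig import arm,get_image,trace,recognise
from ov import *; from tri import blob,tri
I={n:get_image(n) for n in("scene","top")}; pickle.dump(I,open("d6.pkl","wb"))
for n in I:
  for l in("gate","thumbscrew"): print(n,l,[(np.round(r["position"],4),round(r["confidence"],2)) for r in recognise(n,l)])
s=arm.observe(); print(s["time"],s["tcp_pos"],np.arctan2(s["tool_rot"][1,1],s["tool_rot"][0,1]))
w=(225,140,80,86);k=5
a=crop(I["scene"],w,k)
p=[.5174,.1371,.052]
b=a.copy(); wire(b,I["scene"],[box(-2,2,-30,30,60,80),box(-7,7,-18,18,80,104)],p,w,k,(255,0,0))
q=place(np.array([[0,.08,0]]),p)[0]; print("screw from gate",q)
w2=(235,165,60,50); c=crop(I["top"],w2,7); 
wire(c,I["top"],[box(-5,5,-21,21,98,98.1)],[q[0],q[1],.052+.65],w2,7,(255,0,0));wire(c,I["top"],[box(-7,7,-18,18,104,104.1)],p,w2,7,(255,0,0))
wire(b,I["scene"],[box(-5,5,-21,21,74,98)],[q[0],q[1],.052+.65],w,k,(0,255,0))
W=np.zeros((600,800,3),np.uint8);a=a[40:];b=b[40:]
W[:a.shape[0],:360]=a[:,:360]; W[:b.shape[0],370:730]=b[:,:360]
c=c[:600-400] if 0 else cv2.resize(c,None,fx=.58,fy=.58); W[600-c.shape[0]:,:c.shape[1]]=np.maximum(W[600-c.shape[0]:,:c.shape[1]]*0,c)
d=cv2.resize(crop(I["top"],w2,7),None,fx=.58,fy=.58); W[600-d.shape[0]:,370:370+d.shape[1]]=d
cv2.imwrite("pics/last.png",W[:,:,::-1])
E
```

```text
time: 13.85
tcp_pos: [0.5168, 0.1371, 0.1739]
tool_rot: [[-0.052, 0.999, -0.001], [0.999, 0.052, -0.0], [-0.0, -0.001, -1.0]]
contact_force: [0.1, 0.8, 0.5]
finger_gap: 0.0399
grip_force: 0.0
time: 14.65
tcp_pos: [0.5169, 0.3679, 0.1728]
tool_rot: [[-0.632, 0.775, -0.001], [0.775, 0.632, -0.001], [-0.0, -0.001, -1.0]]
contact_force: [-0.2, -0.8, 0.0]
finger_gap: 0.0405
grip_force: 0.0
scene gate [(array([0.5131, 0.133 , 0.068 ]), 0.56)]
scene thumbscrew [(array([0.427 , 0.7322, 0.0909]), 0.49), (array([0.5089, 0.2152, 0.0917]), 0.47)]
top gate []
top thumbscrew [(array([0.4274, 0.7317, 0.0943]), 0.41)]
14.95 [0.51783585 0.36607015 0.17374291] 0.6804954250279703
screw from gate [0.51324187 0.21699186 0.        ]
```

View pics/last.png

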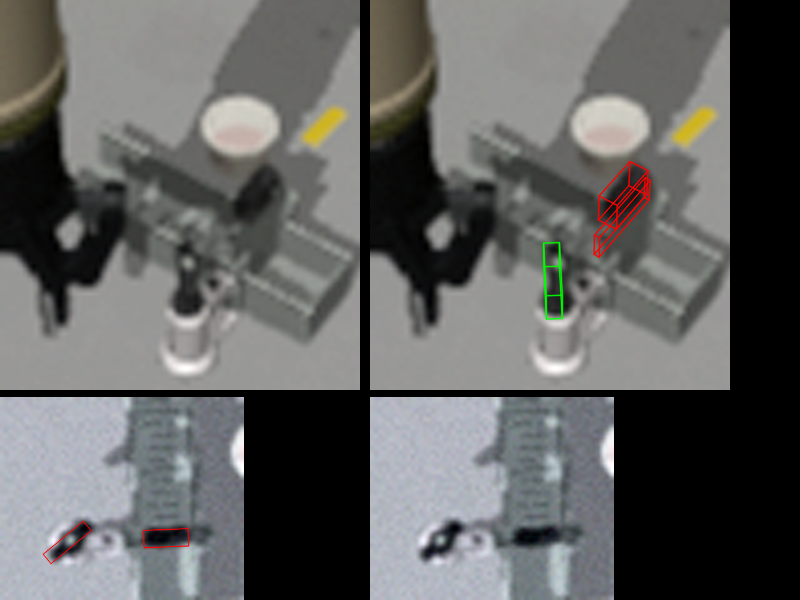

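The gate stands upright in the slot. Its handle, at (262,195) in the scene crop and (535,536) in the top crop, matches the home prediction. The wings, at (440,540) in the top crop, are within about 1 px of the predicted screw axis. I refine the axis numerically.

```bash
python3 - <<'E'
from ov import *; from tri import blob
d0=im["top"];I=pickle.load(open("d6.pkl","rb"))
def bp(m,q,z):
    P=m["mtx"]@np.diag([1,-1,-1.])@m["camera_from_world"][:3]
    A=np.array([q[0]*P[2]-P[0],q[1]*P[2]-P[1]]); return np.linalg.solve(A[:,:2],-A[:,3]-A[:,2]*z)
for m in(d0,I["top"]):
  for th in(60,75,90):
    c,n,v,e,_=blob(m,(244,192,15,15),th)
    g=bp(m,c,.096); h=bp(m,c+3*v,.096)-g
    print(th,n,g.round(4),np.arctan2(-h[0]*np.sign(h[1]),abs(h[1])).round(3),e.round(1))
  c,n,v,e,_=blob(m,(268,192,16,12),75); print("handle",bp(m,c,.1),n)
E
```

```text
60 8 [0.5189 0.2058] 1.259 [2.1 5.5]
75 32 [0.5144 0.2114] 0.814 [ 3.9 12.1]
90 48 [0.5146 0.2117] 0.746 [ 4.6 11.9]Traceback (most recent call last):
  File "<stdin>", line 11, in <module>
  File "tri.py", line 6, in blob
    i=1+s[1:,4].argmax(); ww=(l==i)*np.clip(thr-g,0,25)
        ~~~~~~~~~~~~~~^^
ValueError: attempt to get argmax of an empty sequence
```

```bash
python3 -m pendant '[{"rotation":[0,0,0.06],"translation":[-0.1,-4,0],"jaw":4},{"rotation":[0,0,0.06],"translation":[-0.2,-8,0],"jaw":4},{"rotation":[0,0,0.06],"translation":[-0.3,-12,0],"jaw":4},{"rotation":[0,0,0.06],"translation":[-0.3,-15.3,0],"jaw":4},{"rotation":[0,0,0.06],"translation":[-0.3,-15.3,-2],"jaw":4},{"rotation":[0,0,0.06],"translation":[-0.3,-15.3,-4],"jaw":4},{"rotation":[0,0,0.06],"translation":[-0.3,-15.3,-5.5],"jaw":4},{"rotation":[0,0,0.06],"translation":[-0.3,-15.3,-5.5],"jaw":4}]' 30
python3 - <<'E'
from rig import arm,get_image
from ov import *
I={n:get_image(n) for n in("scene",)}; pickle.dump(I,open("d7.pkl","wb"))
s=arm.observe(); print(s["time"],s["tcp_pos"],np.arctan2(s["tool_rot"][1,1],s["tool_rot"][0,1]),s["contact_force"])
g=cv2.cvtColor(I["scene"]["pixels"],cv2.COLOR_RGB2GRAY)
for r in range(172,216): print(r,"".join("%4d"%v for v in g[r,244:284]))
p=[.5145,.2145,.74]
print(proj(I["scene"],place(np.array([[20,0,123],[-20,0,123],[0,0,98],[0,21,98],[0,-21,98]])/1e3,p)).round(1))
E
```

```text
time: 15.75
tcp_pos: [0.5127, 0.2131, 0.1159]
tool_rot: [[-0.675, 0.738, -0.004], [0.738, 0.675, -0.001], [0.002, -0.004, -1.0]]
contact_force: [-0.7, 0.2, 0.2]
finger_gap: 0.0402
grip_force: 0.0
15.8 [0.5135478  0.21365059 0.11746525] 0.741694645609314 [0.62864981 0.03662298 0.7260339 ]
172   64  63  67  89  95  65  45  44  43  43  44  43  45  46  45  43  42  41  43  43  42  44  43  45  45  42  42  43  43  47  88 139 160 135  79  66  68  50  43  43
173   62  65  69  97 115  96  57  47  44  44  44  43  44  46  46  44  41  43  43  44  43  43  44  44  44  42  40  42  46  83 132 154 151 117  53  61  62  49  44  44
174   62  68  66 103 126 111  84  66  47  44  43  43  42  44  43  43  41  42  44  44  44  43  43  43  43  43  41  40  80 128 148 148 131  82  42  47  51  47  44  44
175   59  65  62 103 126 121 117  90  58  44  44  43  44  44  44  44  42  42  44  43  44  44  43  43  43  42  42  41  97 142 148 143 109  50  43  43  43  44  44  45
176   49  51  47  64  95 119 124  98  62  44  43  44  42  43  42  43  41  41  44  43  43  44  44  44  42  42  42  42  77 126 148 130  80  44  43  43  4
[... 5824 characters left out ...]
0 130 129 129 130 129 130 129 138 156 166 168 166 158 132 114 122 124 131 144 137 128 130 130 127 120 114 107 104 102 103 104 103
213  130 130 130 130 130 129 130 130 130 130 129 130 130 129 128 126 135 151 153 151 137 109 111 124 123 136 137 122 130 130 130 130 129 126 121 115 108 103 102 104
214  131 130 130 131 131 130 130 130 129 129 130 130 129 130 123 120 128 130 130 128 123 110 110 123 125 128 126 127 129 130 131 131 130 130 130 128 123 116 108 104
215  131 130 130 130 131 130 131 131 130 130 130 129 130 131 125 120 129 133 132 128 122 108 109 123 124 125 127 130 130 130 129 130 130 130 130 129 130 127 122 114
[[254.7 195.9]
 [267.7 195.1]
 [261.2 200.6]
 [261.8 205.9]
 [260.7 195.4]]
```

The fingers straddle the wings symmetrically: fingertips at columns 255 and 270, bar at column 262 in the scene image. I descend and close.

```bash
python3 -m pendant '[{"rotation":[0,0,0],"translation":[0,0,-1.5],"jaw":4},{"rotation":[0,0,0],"translation":[0,0,-3],"jaw":4},{"rotation":[0,0,0],"translation":[0,0,-4.2],"jaw":4},{"rotation":[0,0,0],"translation":[0,0,-4.7],"jaw":3},{"rotation":[0,0,0],"translation":[0,0,-4.7],"jaw":2},{"rotation":[0,0,0],"translation":[0,0,-4.7],"jaw":1.2},{"rotation":[0,0,0],"translation":[0,0,-4.7],"jaw":0.5},{"rotation":[0,0,0],"translation":[0,0,-4.7],"jaw":0.5}]' 30
python3 -m pendant '[{"rotation":[0,0,0],"translation":[0,0,0],"jaw":0.4},{"rotation":[0,0,0],"translation":[0,0,0],"jaw":0.4},{"rotation":[0,0,0],"translation":[0,0,0],"jaw":0.4},{"rotation":[0,0,0],"translation":[0,0,0],"jaw":0.4},{"rotation":[0,0,0],"translation":[0,0,0],"jaw":0.4},{"rotation":[0,0,0],"translation":[0,0,0],"jaw":0.4},{"rotation":[0,0,0],"translation":[0,0,0],"jaw":0.4},{"rotation":[0,0,0],"translation":[0,0,0],"jaw":0.4}]' 30
cat > st.py <<'E'
from rig import arm; import numpy as np
s=arm.observe();print(s['time'],s['tcp_pos'].round(4),"yaw",np.arctan2(s["tool_rot"][1,1],s["tool_rot"][0,1]).round(4),s['contact_force'].round(1),s['torque'].round(3),s['joints'].round(2),s["finger_gap"])
E
python3 st.py
```

```text
time: 16.6
tcp_pos: [0.5137, 0.2135, 0.0716]
tool_rot: [[-0.676, 0.737, -0.002], [0.737, 0.676, -0.001], [0.0, -0.002, -1.0]]
contact_force: [-4.0, -4.0, 1.2]
finger_gap: 0.0086
grip_force: 29.7
time: 17.4
tcp_pos: [0.5137, 0.2135, 0.0716]
tool_rot: [[-0.676, 0.737, -0.002], [0.737, 0.676, -0.001], [0.0, -0.002, -1.0]]
contact_force: [-4.5, -3.9, -0.2]
finger_gap: 0.0089
grip_force: 29.7
17.4 [0.5137 0.2135 0.0716] yaw 0.742 [-4.5 -3.9 -0.2] [-0.595  0.699  0.086] [ 0.3   0.12  1.75 -0.    1.27 -0.44] 0.008868740393839726
```

```bash
python3 -m pendant '[{"rotation":[0,0,0],"translation":[-0.07,-0.07,0],"jaw":0.4},{"rotation":[0,0,-0.05],"translation":[-0.07,-0.07,0],"jaw":0.4},{"rotation":[0,0,-0.1],"translation":[-0.07,-0.07,0],"jaw":0.4},{"rotation":[0,0,-0.15],"translation":[-0.07,-0.07,0],"jaw":0.4},{"rotation":[0,0,-0.2],"translation":[-0.07,-0.07,0],"jaw":0.4},{"rotation":[0,0,-0.25],"translation":[-0.07,-0.07,0],"jaw":0.4},{"rotation":[0,0,-0.3],"translation":[-0.07,-0.07,0],"jaw":0.4},{"rotation":[0,0,-0.3],"translation":[-0.07,-0.07,0],"jaw":0.4}]' 40; python3 st.py
```

```text
time: 18.2
tcp_pos: [0.5134, 0.2132, 0.0717]
tool_rot: [[-0.427, 0.904, -0.001], [0.904, 0.427, -0.0], [-0.0, -0.001, -1.0]]
contact_force: [-5.3, -2.3, 0.6]
finger_gap: 0.008
grip_force: 42.1
18.2 [0.5134 0.2132 0.0717] yaw 0.4412 [-5.3 -2.3  0.6] [-0.355  0.736 -0.075] [ 0.3   0.12  1.76 -0.    1.26 -0.14] 0.007955856370731863
```

```bash
python3 -m pendant '[{"rotation":[0,0,-0.05],"translation":[-0.05,-0.02,0],"jaw":0.4},{"rotation":[0,0,-0.1],"translation":[-0.1,-0.03,0],"jaw":0.4},{"rotation":[0,0,-0.15],"translation":[-0.1,-0.03,0],"jaw":0.4},{"rotation":[0,0,-0.2],"translation":[-0.1,-0.03,0],"jaw":0.4},{"rotation":[0,0,-0.25],"translation":[-0.1,-0.03,0],"jaw":0.4},{"rotation":[0,0,-0.3],"translation":[-0.1,-0.03,0],"jaw":0.4},{"rotation":[0,0,-0.32],"translation":[-0.1,-0.03,0],"jaw":0.4},{"rotation":[0,0,-0.32],"translation":[-0.1,-0.03,0],"jaw":0.4}]'; python3 st.py
```

```text
time: 19.0
tcp_pos: [0.5128, 0.2131, 0.0716]
tool_rot: [[-0.123, 0.992, 0.0], [0.992, 0.123, -0.0], [-0.0, 0.0, -1.0]]
contact_force: [-2.3, -1.4, -0.4]
finger_gap: 0.0082
grip_force: 41.9
19.0 [0.5128 0.2131 0.0716] yaw 0.1232 [-2.3 -1.4 -0.4] [-0.342  0.317 -0.017] [ 0.3   0.12  1.76 -0.    1.26  0.18] 0.008216954853634351
```

Now I turn the last bit slowly to find the seat.

```bash
python3 -m pendant '[{"rotation":[0,0,-0.02],"translation":[-0.04,-0.02,0],"jaw":0.4},{"rotation":[0,0,-0.04],"translation":[-0.04,-0.02,0],"jaw":0.4},{"rotation":[0,0,-0.06],"translation":[-0.04,-0.02,0],"jaw":0.4},{"rotation":[0,0,-0.08],"translation":[-0.04,-0.02,0],"jaw":0.4},{"rotation":[0,0,-0.09],"translation":[-0.04,-0.02,0],"jaw":0.4},{"rotation":[0,0,-0.09],"translation":[-0.04,-0.02,0],"jaw":0.4},{"rotation":[0,0,-0.09],"translation":[-0.04,-0.02,0],"jaw":0.4},{"rotation":[0,0,-0.09],"translation":[-0.04,-0.02,0],"jaw":0.4}]'; python3 st.py
```

```text
time: 19.8
tcp_pos: [0.5126, 0.213, 0.0717]
tool_rot: [[-0.032, 0.999, 0.001], [0.999, 0.032, 0.0], [0.0, 0.001, -1.0]]
contact_force: [2.3, -0.5, -2.0]
finger_gap: 0.0081
grip_force: 41.8
19.8 [0.5126 0.213  0.0717] yaw 0.0322 [ 2.3 -0.5 -2. ] [-0.046 -0.334  0.13 ] [ 0.3   0.12  1.76 -0.    1.26  0.27] 0.00807181108278477
```

```bash
python3 -m pendant '[{"rotation":[0,0,-0.02],"translation":[0,0,0],"jaw":0.4},{"rotation":[0,0,-0.04],"translation":[0,0,0],"jaw":0.4},{"rotation":[0,0,-0.06],"translation":[0,0,0],"jaw":0.4},{"rotation":[0,0,-0.06],"translation":[0,0,0],"jaw":0.4},{"rotation":[0,0,-0.06],"translation":[0,0,0],"jaw":0.4},{"rotation":[0,0,-0.06],"translation":[0,0,0],"jaw":0.4},{"rotation":[0,0,-0.06],"translation":[0,0,0],"jaw":0.4},{"rotation":[0,0,-0.06],"translation":[0,0,0],"jaw":0.4}]'; python3 st.py
```

```text
time: 20.6
tcp_pos: [0.5125, 0.213, 0.0717]
tool_rot: [[0.028, 1.0, 0.0], [1.0, -0.028, 0.0], [0.0, 0.0, -1.0]]
contact_force: [4.1, -0.5, -0.7]
finger_gap: 0.0084
grip_force: 46.2
20.6 [0.5125 0.213  0.0717] yaw -0.0279 [ 4.1 -0.5 -0.7] [-0.062 -0.674  0.655] [ 0.3   0.12  1.76 -0.    1.26  0.33] 0.008372037077780179
```

Seated: the resisting torque rose to 0.65 N m, and its slope puts the seat at tool yaw ≈ 0.04. Backing off a quarter turn, to yaw ≈ 1.62.

```bash
python3 -m pendant '[{"rotation":[0,0,0.1],"translation":[0,0,0],"jaw":0.4},{"rotation":[0,0,0.2],"translation":[0,0,0],"jaw":0.4},{"rotation":[0,0,0.3],"translation":[0,0,0],"jaw":0.4},{"rotation":[0,0,0.4],"translation":[0,0,0],"jaw":0.4},{"rotation":[0,0,0.5],"translation":[0,0,0],"jaw":0.4},{"rotation":[0,0,0.6],"translation":[0,0,0],"jaw":0.4},{"rotation":[0,0,0.7],"translation":[0,0,0],"jaw":0.4},{"rotation":[0,0,0.8],"translation":[0,0,0],"jaw":0.4}]'; python3 st.py
```

```text
time: 21.4
tcp_pos: [0.5134, 0.2134, 0.0717]
tool_rot: [[-0.7, 0.714, 0.002], [0.714, 0.7, 0.001], [-0.001, 0.003, -1.0]]
contact_force: [8.0, 2.9, -5.0]
finger_gap: 0.0081
grip_force: 41.5
21.4 [0.5134 0.2134 0.0717] yaw 0.7751 [ 8.   2.9 -5. ] [ 0.492 -1.459 -0.088] [ 0.3   0.12  1.76  0.    1.26 -0.47] 0.008138409088893515
```

```bash
python3 -m pendant '[{"rotation":[0,0,0.1],"translation":[0,0.1,0],"jaw":0.4},{"rotation":[0,0,0.22],"translation":[0,0.18,0],"jaw":0.4},{"rotation":[0,0,0.34],"translation":[0,0.18,0],"jaw":0.4},{"rotation":[0,0,0.46],"translation":[0,0.18,0],"jaw":0.4},{"rotation":[0,0,0.58],"translation":[0,0.18,0],"jaw":0.4},{"rotation":[0,0,0.7],"translation":[0,0.18,0],"jaw":0.4},{"rotation":[0,0,0.8],"translation":[0,0.18,0],"jaw":0.4},{"rotation":[0,0,0.845],"translation":[0,0.18,0],"jaw":0.4}]'; python3 -m pendant '[{"rotation":[0,0,0],"translation":[0,0,0],"jaw":0.4},{"rotation":[0,0,0],"translation":[0,0,0],"jaw":0.4},{"rotation":[0,0,0],"translation":[0,0,0],"jaw":0.4},{"rotation":[0,0,0],"translation":[0,0,0],"jaw":0.4},{"rotation":[0,0,0],"translation":[0,0,0],"jaw":0.4},{"rotation":[0,0,0],"translation":[0,0,0],"jaw":0.4},{"rotation":[0,0,0],"translation":[0,0,0],"jaw":0.4},{"rotation":[0,0,0],"translation":[0,0,0],"jaw":0.4}]'; python3 st.py; python3 st.py
python3 - <<'E'
from rig import get_image,recognise
from tri import *
for n in("scene","top"):
    get_image(n); print(n,[(l,[(np.round(r["position"],3).tolist(),round(r["confidence"],2)) for r in recognise(n,l)]) for l in("gate","cup","spoon")])
E
```

```text
time: 22.2
tcp_pos: [0.5138, 0.2146, 0.0717]
tool_rot: [[-0.999, -0.049, 0.003], [-0.049, 0.999, 0.0], [-0.003, 0.0, -1.0]]
contact_force: [10.1, -0.4, -4.7]
finger_gap: 0.0078
grip_force: 41.4
time: 23.0
tcp_pos: [0.5138, 0.2146, 0.0717]
tool_rot: [[-0.999, -0.045, 0.003], [-0.045, 0.999, 0.0], [-0.003, 0.0, -1.0]]
contact_force: [10.1, -0.9, -5.0]
finger_gap: 0.0079
grip_force: 41.4
23.0 [0.5138 0.2146 0.0717] yaw 1.6159 [10.1 -0.9 -5. ] [-0.011 -1.642  0.077] [ 0.3   0.12  1.76 -0.    1.26 -1.31] 0.007884293265509223
23.0 [0.5138 0.2146 0.0717] yaw 1.6159 [10.1 -0.9 -5. ] [-0.011 -1.642  0.077] [ 0.3   0.12  1.76 -0.    1.26 -1.31] 0.007884293265509223
scene [('gate', [([0.51, 0.136, 0.068], 0.6)]), ('cup', []), ('spoon', [([0.499, -0.187, 0.003], 0.53)])]
top [('gate', []), ('cup', [([0.595, 0.055, 0.031], 0.76), ([0.604, 0.133, 0.008], 0.75)]), ('spoon', [([0.501, -0.187, 0.003], 0.48)])]
```

```bash
python3 -c "
from rig import arm;print(arm.hand_in())"
```

```text
the job is handed in; nothing more can be done
None
```

The gate stands fully home in the steel trough's slot and has been let go; the thumbscrew was seated, backed off about 1.57 rad and is still held by the gripper. The cup and spoon were left alone, and the job was handed in at about 23 s; no verdict came back.

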